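Close the tea drawer's tin with its nested lids, then lift off the outer lid only

TASK

Push the open tea drawer, with the tin standing in it, fully home until it clicks into its catch; then pick up the nested pair of lids together by the inner lid's stem, which pokes up through the outer lid, carry them over and lower them gently (no dropping) onto the tin until both are fully seated, and let go of the stem. Then take the outer lid by its collar and lift it alone straight up until it is well clear of the stem, leaving the inner lid seated in the tin and the drawer home: finish while still holding the outer lid level in the gripper above the tin, not put down or let go. Keep the two lids together until the inner one is seated, and leave the salt jar, the lemon and the cup where they stand.

Things in the scene. Friction and masses are not known exactly. Their poses are not given: they have to be found in the camera images.
- drawer (a joint): opening of the tea drawer in m: 0 = fully home at its stop, larger = further out towards the drawer's front (starts 0.05 to 0.08 open, end of travel 0.09). It slides with about 1 N of friction; a sprung ball catch resists the last stretch from about 0.014 to 0.006 with a few N (push with up to about 10 N), then pulls the drawer home and keeps it there.
- unit: the fixed wooden runner unit on the worktop that the drawer slides in, 150 mm deep (with its back wall 160), 158 mm wide; side and back walls 44 mm high. Origin on the worktop exactly under the middle of the tin when the drawer is home; its x axis is the direction in which the drawer is pushed shut, z up.
- drawer_front (a point): point on the outer face of the drawer's front panel, mid-width, 50 mm above the worktop (12 mm below the edge of the finger notch); its x axis is the direction in which the drawer is pushed shut. The panel is wood, 158 mm wide and 12 mm thick, from 2 to 76 mm above the worktop (62 mm in the 62 mm wide finger notch at its middle). This point lies 85 mm in front of the tin's axis.
- tin_mouth (a point): centre of the mouth of the open round steel tin, level with its rim, 80 mm above the worktop. The tin is fixed in the drawer; outside diameter 96 mm, clear mouth 85 mm, so 37 mm from the tin's wall to the outer face of the drawer's front. z up.
- inner_lid: the steel inner lid, 0.2 kg: a plug of 78 mm diameter, 12 mm deep with a tapered foot, below a flange of 96 mm diameter and 5 mm thickness that rests on the tin's rim, and an upright round stem of 14 mm diameter whose top is 80 mm above the plug's underside. Origin at the centre of the plug's underside, z up along the stem. At the start it stands on the worktop on its plug with the outer lid nested on it.
- inner_flange (a point): centre of the underside of the inner lid's flange, 12 mm above the plug's underside; it comes level with the tin's rim, at point tin_mouth, when the inner lid is seated.
- stem_grip (a point): point on the axis of the inner lid's stem, 70 mm above the plug's underside (58 mm above the flange's underside) and 10 mm below the stem's top. With the lids nested the top of the outer lid's collar lies 24 mm below this point, so the bare stem reaches from 24 mm below to 10 mm above it. Lifting by the stem carries both lids.
- outer_lid: the aluminium outer lid, 0.14 kg: a flat round cover of 111 mm diameter and 3 mm thickness with a skirt that hangs down 15 mm (inside diameter 106 mm) and round the hole in the middle a collar of 34 mm outside diameter, 26 mm high, with a 17 mm bore through which the inner lid's stem passes freely. It rests loose on the inner lid's flange. Origin at the centre of the underside of the flat cover, z up.
- outer_plate (a point): centre of the underside of the outer lid's flat cover (origin of outer_lid); nested it lies 5 mm above inner_flange, and the outer lid is off the stem when it lies more than 68 mm above inner_flange.
- collar_grip (a point): point on the axis of the outer lid's collar, 22 mm above the top of the flat cover and 4 mm below the top of the collar: where the collar (34 mm across) is gripped from above with one finger on each side of the stem. With the lids nested the stem's top stands 38 mm above it.
- salt_jar: round glass jar with a brown screw lid, 68 mm diameter, 88 mm high, standing on the worktop; origin at the centre of its underside. A bystander.
- lemon: lemon, about 72 x 55 x 56 mm, on the worktop; origin at the centre of its underside. A bystander.
- cup: small white cup with a handle, 74 x 96 mm, 54 mm high, on the worktop; origin at the centre of its underside. A bystander.
Not all that is in view belongs to the job. Leave any purple look-alike of the outer_lid alone.

How it is judged:
On the way, in this order (a step that is already met when the one before it is completed fails the run):
1. the drawer is fully home in its catch (value of joint drawer below 0.003 m), for 0.2 s.
2. the nested lids are seated on the tin, the inner one in its mouth and the outer one resting on it, and the stem is let go (value of joint drawer below 0.003 m and z of inner_flange in the frame of tin_mouth between -0.003 and 0.003 m and horizontal distance between inner_flange and tin_mouth below 0.008 m and angle between inner_flange's own z axis and vertical below 0.06 rad and z of outer_plate in the frame of inner_flange below 0.008 m and contact force between the fingers and inner_lid below 0.1 N), for 0.2 s.
3. the outer lid alone is held clear above the seated inner lid (value of joint drawer below 0.003 m and z of inner_flange in the frame of tin_mouth between -0.003 and 0.003 m and horizontal distance between inner_flange and tin_mouth below 0.008 m and angle between inner_flange's own z axis and vertical below 0.06 rad and z of outer_plate in the frame of inner_flange above 0.078 m and horizontal distance between outer_plate and tin_mouth below 0.06 m and angle between outer_plate's own z axis and vertical below 0.2 rad and contact force between the fingers and outer_lid above 1 N and contact force between each of outer_lid, the fingers, the arm and inner_lid below 0.1 N and contact force between outer_lid and unit below 0.1 N), for 0.2 s.
At the end, for the whole second after the job is handed in: Drawer within 3 mm of home. Inner lid seated: flange within 3 mm of the rim's height, 8 mm of centre, 0.06 rad of level, untouched by the robot. Outer lid held in the fingers, level within 0.2 rad, cover over 78 mm above the flange's underside, within 60 mm of the tin's axis, touching neither (all of step 3); the arm keeps its last pose, push and grip.
It fails at once if the lids are parted (outer cover more than 12 mm above its nested place) while the inner lid is not seated in the tin (z of outer_plate in the frame of inner_flange above 0.017 m and not (z of inner_flange in the frame of tin_mouth between -0.003 and 0.003 m and horizontal distance between inner_flange and tin_mouth below 0.008 m and angle between inner_flange's own z axis and vertical below 0.06 rad)).
It fails at once if the inner lid is let go or dropped in mid air (height (world z) of inner_lid above 0.02 m and contact force between the fingers and inner_lid below 0.05 N and (z of inner_flange in the frame of tin_mouth above 0.016 m or horizontal distance between inner_flange and tin_mouth above 0.03 m)).
It fails at once if the salt jar, the lemon or the cup is moved by more than 30 mm (distance of any of salt_jar, lemon, cup from where it was at the start of the episode above 0.03 m).
It also fails if it takes over 69 s, if anything falls off the work surface, if the arm or the gripper's body presses on something with over 40 N, if the wrist force passes 120 N, or if a joint passes its speed limit or range.

ROBOT

A 7-joint arm with a two-finger parallel gripper is mounted at the origin on a cart in front of the work surface, level with it; the furniture and walls round the work are solid. World frame = base frame: x ahead of the robot, y to its left, z up, the work surface at z = 0. Lengths are in m, angles in rad, forces in N, time in s.
With the tool pointing down it reaches from about 0.425 to 0.925 m from the base axis. Payload 6.8 kg.
Tool frame: the origin (TCP) lies on the centre line of the jaws, within the pads' length; the fingertips stand 25 mm ahead of it and the grasp point (between the pads) lies 6 mm ahead of it; z points along the fingers, y is the line along which they close (so a half turn about z gives the same grasp; the last joint's range is limited). The gripper opens to 85 mm and grips with 20 to 120 N. Pads are 22 mm wide; open, the fingers measure 114 mm over their backs; the gripper's body (76 mm by 85 mm) begins 54 mm behind the grasp point. The pads swing forward as they close: fully open they stand 13 mm farther back than shut.
Start: joints at [-1.292, 0.477, 0.022, 1.555, -0.011, 1.109, -0.083], TCP at [0.255, 0.625, 0.219] pointing down, gripper open.
Joint ranges: [-2.96, 2.96], [-0.34, 2.1], [-1.41, 1.46], [0.24, 2.44], [-1.37, 4.51], [0.17, 1.92], [-2.96, 2.96]. Speed limits (rad/s): [2.39, 2.39, 3.14, 3.14, 3.14, 3.14, 3.14].

INTERFACE

Orientations are given as a rotation vector (axis times angle).
In Python, from bench import telemetry, grab_frame, job gives the robot as it stands.
- The arm moves only by the tool apply_moves, never from a script. Its argument "rows" is a list of rows, each a list of 2 entries, a list of its own where there are three numbers: the shift along the tool's x, y, z each as a share of 250 mm, from -1 to 1, then the turn, a rotation vector about the tool's x, y, z each as a share of pi rad, from -1 to 1. A call has 1 to 10 rows; each row is the pose to reach, as a shift and turn from the pose commanded when the call began, along the tool's axes at that moment, turning the shorter way round; what a row does not reach only later rows make up. A row lasts 1/8 s, in which the tool goes at most 62.5 mm and 10.7 degrees, less where a joint would pass 70% of its speed; a pose out of reach is approached as far as the arm can. A call with a number of a shift or a turn outside -1 to 1 is refused whole. A call with a gripper value outside its range is refused whole. "jaw" is the gripper's target within -1 to 1 (fully open at 1, half-way at 0, shut at -1), set as the call begins (left out, the last holds). The fingers move at their own pace and stop on an object; "newtons" is the grip in N (left out, the last holds). Time passes only in rows, so rows that repeat a pose let the fingers close. It gives the time, the measured TCP pose, the force, the opening and the grip force at its end, in the units of the state.
- telemetry.get_obs(): the state, without advancing time (a new reading comes with each control period).
- grab_frame(name): name is "scene" or "top"; returns a dict with "frame" (384x512x3 uint8, red, green, blue), "vertical_fov" (degrees; the focal length in pixels is half the picture's height over the tangent of half this angle, whatever the lens; pixels are square), "cx", "cy" (the principal point, pixels), "origin" and "attitude" of the camera in the world. Camera axes: x right, y up, looking along -z (the intrinsics and any distortion apply to the point x, -y, -z); pixel columns grow to the right and rows downward; lengths in m; the calibration is good to about 2 mm. A picture is of the moment at which its call begins. There is no depth.
- job.hand_in(): hands the job in; it is judged then, once.
The state is a dict: "clock": time; "joints": joint angles; "qvel": joint speeds; "tau": joint torques, N m; "tcp_pos": TCP position; "orientation": TCP orientation; "contact_force": force on the tool from outside, world axes, zero at the start; "moment": the same for the moment, N m; "grip_width": finger opening in m; "gripper_force": force on a finger pad.
Only numpy, scipy, OpenCV 4.12 (cv2) and the standard library are available. Lean on these libraries where they do the work, as an engineer would, in place of code of your own. Each camera call takes 0.05 s, during which the arm holds its last target. There are 200 camera calls.

## Working session

There is one attempt and no reset: what is moved stays moved. The work goes in short steps, Python scripts to look and compute and a tool call to move; the robot and the scene stay as the last step left them, time stands still between calls to the robot, and variables do not carry over. Pictures are saved under pics/ and viewed, at most 13 in all, crops included, and the job is handed in when it is done.

Besides the shell and the picture viewer there is one more tool, called after ">>>" as a command line: name --argument value ..., lists and objects as JSON in quotes. apply_moves: Moves the arm, as the interface text tells. Its arguments: {"type":"object","properties":{"rows":{"type":"array"},"jaw":{"type":"number"},"newtons":{"type":"number"}},"required":["rows"]}

```bash
mkdir -p pics; ls; python3 - <<'E'
from bench import telemetry, grab_frame
import cv2
for n in("scene","top"):
    f=grab_frame(n); cv2.imwrite(f"pics/{n}0.png",f["frame"][:,:,::-1]); print({k:v for k,v in f.items() if k!="frame"})
print(telemetry.get_obs())
E
```

```text
pics
{'vertical_fov': 45.59829145959683, 'cx': 257.5943635533904, 'cy': 193.6572981847534, 'origin': array([-0.08168871, -0.91488054,  0.55630766]), 'attitude': array([ 1.03137634, -0.38433451, -0.67978341])}
{'vertical_fov': 43.92352948014824, 'cx': 258.6437172513023, 'cy': 188.9108926571776, 'origin': array([ 0.32629322, -0.25462575,  1.34719493]), 'attitude': array([ 0.11421359, -0.09890886, -1.54790003])}
{'clock': 0.1, 'joints': array([-1.29210817,  0.477743  ,  0.02233893,  1.55630707, -0.01146779,
        1.10927823, -0.08314261]), 'qvel': array([-8.57979910e-04, -1.75263810e-03,  3.09818886e-04, -1.92274736e-03,
        1.98534268e-04,  7.25303117e-04, -8.86074507e-06]), 'tau': array([ 4.61153846e-03, -5.97765183e+01,  1.61320243e+00, -2.81953061e+01,
        1.27865392e-02,  5.15821535e-03, -4.85310480e-06]), 'tcp_pos': array([0.25443901, 0.62464294, 0.21832495]), 'orientation': array([-6.03759864e-01, -3.08286011e+00,  2.51130871e-03]), 'contact_force': array([ 0.23982596, -0.58140619, -0.50001202]), 'moment': array([-0.0195222 ,  0.00013644, -0.01344656]), 'gripper_force': 0.0, 'grip_width': 0.08534716134804819}
```

View pics/scene0.png

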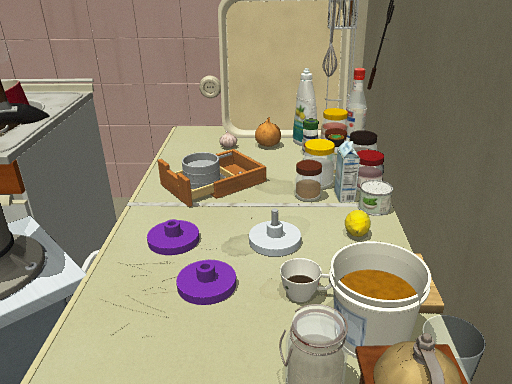

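View pics/top0.png

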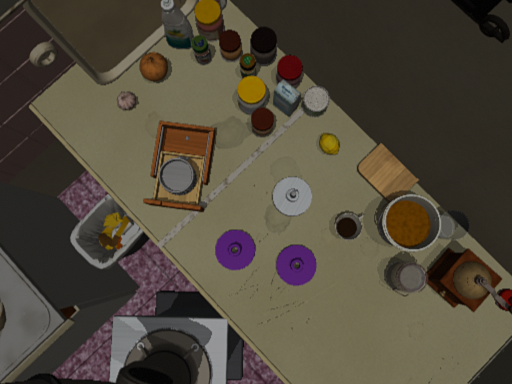

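The scene view shows the open drawer with the tin at about (200,165), and the grey nested lids with a bare stem at (275,235). In the top view the tin is at (178,175), with the drawer front at the (147,203)–(203,209) edge. The things that could be taken for the nested lids are:
- **Grey lid with stem:** top (292,196). This is the one I want, aluminium with the stem poking through.
- **Purple look-alikes:** top (235,249) and (297,264), with no stem.

I'll check the choice in a crop and then measure.

```bash
cat > h.py <<'E'
import numpy as np, cv2
from bench import telemetry, grab_frame
from scipy.spatial.transform import Rotation as R
def ray(f,u,v):
    F=192/np.tan(np.radians(f["vertical_fov"])/2)
    d=np.array([(u-f["cx"])/F,-(v-f["cy"])/F,-1]); return R.from_rotvec(f["attitude"]).apply(d)
def onplane(f,u,v,z):
    d=ray(f,u,v); o=f["origin"]; return o+d*(z-o[2])/d[2]
def tri(f,p,g,q):
    d,e=ray(f,*p),ray(g,*q); s=np.linalg.lstsq(np.c_[d,-e],g["origin"]-f["origin"],rcond=None)[0]
    a,b=f["origin"]+s[0]*d,g["origin"]+s[1]*e; return (a+b)/2,np.linalg.norm(a-b)
def proj(f,P):
    F=192/np.tan(np.radians(f["vertical_fov"])/2)
    c=R.from_rotvec(f["attitude"]).inv().apply(np.asarray(P)-f["origin"]); return f["cx"]+F*c[0]/-c[2],f["cy"]-F*c[1]/-c[2]
E
python3 - <<'E'
from h import *
S,T=grab_frame("scene"),grab_frame("top")
def crop(f,x,y,w,h,k): return cv2.resize(f["frame"][y:y+h,x:x+w,::-1],None,fx=k,fy=k,interpolation=cv2.INTER_CUBIC)
a=np.hstack([crop(T,140,115,80,100,4),crop(T,260,160,80,100,4)]); 
b=np.hstack([crop(S,150,140,120,66,8/3),crop(S,230,200,120,66,8/3)])
cv2.imwrite("pics/c1.png",np.vstack([a,b]))
print(onplane(T,178,175,.08),onplane(S,201,161,.08)); print(onplane(T,293,195,.08),onplane(S,275,210,.08))
print(proj(T,telemetry.get_obs()["tcp_pos"]))
E
```

```text
[ 0.53328831 -0.02182638  0.08      ] [ 0.52722691 -0.02791926  0.08      ]
[ 0.48500937 -0.33281339  0.08      ] [ 0.48847648 -0.33589836  0.08      ]
(np.float64(-112.34849678940407), np.float64(277.1166079401907))
```

View pics/c1.png

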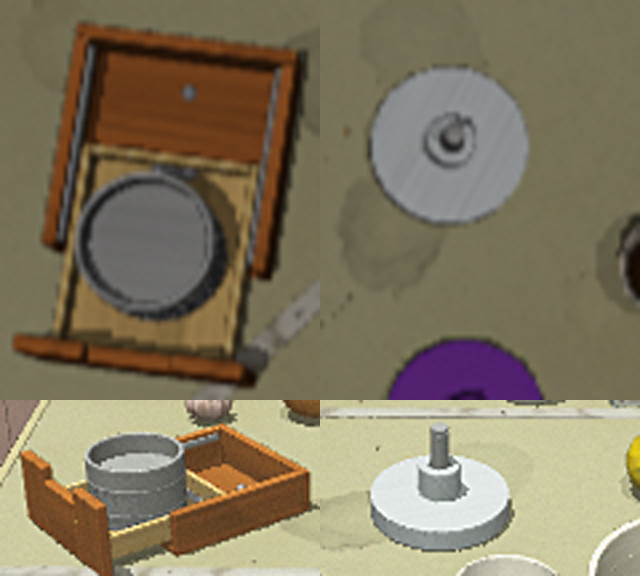

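The crop confirms it: the grey lid has a collar and a bright stem, while the purple one is a separate object. In crop pixels the stem tip is at (455,132) and the tin rim centre is near (145,238). The unit's side walls run (80,25)→(45,245) and (302,55)→(268,278).

```bash
python3 - <<'E'
from h import *
S,T=grab_frame("scene"),grab_frame("top")
def msk(f,lo,hi,box):
    h=cv2.cvtColor(f["frame"],cv2.COLOR_RGB2HSV); m=cv2.inRange(h,lo,hi); o=np.zeros_like(m);x,y,w,hh=box;o[y:y+hh,x:x+w]=m[y:y+hh,x:x+w];return o
# lid plate
c=max(cv2.findContours(msk(T,(0,0,100),(179,45,255),(265,170,55,55)),cv2.RETR_EXTERNAL,cv2.CHAIN_APPROX_NONE)[0],key=cv2.contourArea)
P=np.array([onplane(T,*p[0],.02)[:2] for p in c],np.float32); print("lid circle z.02",cv2.minEnclosingCircle(P),P.mean(0),np.ptp(P,0))
t1,e=tri(T,(293.5,192.9),S,(274.6,210.5)); print("stem top tri",t1,e)
t2,e=tri(T,(176.2,174.5),S,(201,160.3)); print("tin tri",t2,e, onplane(T,176.2,174.5,.08),onplane(S,201,160.3,.08))
# tin rim: grey mask
c=max(cv2.findContours(msk(T,(0,0,0),(179,60,255),(155,150,45,48)),cv2.RETR_EXTERNAL,cv2.CHAIN_APPROX_NONE)[0],key=cv2.contourArea)
print("tin blob",cv2.fitEllipse(c))
# wood
m=msk(T,(5,150,60),(14,255,255),(140,115,80,100)); c=[k for k in cv2.findContours(m,cv2.RETR_EXTERNAL,cv2.CHAIN_APPROX_NONE)[0] if cv2.contourArea(k)>60]
for k in c: print(cv2.contourArea(k),cv2.boundingRect(k),cv2.minAreaRect(k))
cp=lambda x,y:(140+x/4,115+y/4)
for n,a,b in(("L",(80,24),(43,245)),("R",(303,54),(269,279))):
    A,B=onplane(T,*cp(*a),.044),onplane(T,*cp(*b),.044); print(n,A,B,np.linalg.norm(A-B),np.degrees(np.arctan2(*(A-B)[1::-1])))
A,B=onplane(T,*cp(14,350),.076),onplane(T,*cp(250,383),.076); print("front",A,B,np.linalg.norm(A-B),np.degrees(np.arctan2(*(B-A)[1::-1])))
E
```

```text
lid circle z.02 ((0.4904348850250244, -0.3343343436717987), 0.05625627562403679) [ 0.49049    -0.33415118] [0.11055174 0.10692459]
stem top tri [ 0.49047166 -0.33377142  0.0772358 ] 0.0015326485669825518
tin tri [ 0.53537142 -0.0161339   0.0756181 ] 0.00021423311774022578 [ 0.53456154 -0.01689729  0.08      ] [ 0.52983917 -0.024379    0.08      ]
tin blob ((177.25732421875, 175.4498748779297), (36.39034652709961, 37.8092155456543), 161.66741943359375)
135.5 (162, 201, 39, 9) ((180.9627685546875, 205.32260131835938), (38.437286376953125, 4.699589252471924), 6.581944942474365)
911.0 (162, 128, 46, 28) ((184.82308959960938, 141.4154052734375), (43.16408157348633, 23.194496154785156), 7.125016689300537)
345.0 (151, 121, 63, 63) ((181.99075317382812, 151.56735229492188), (56.39286422729492, 56.567691802978516), 7.815293312072754)
L [0.692551   0.04244017 0.044     ] [0.5341771  0.06043484 0.044     ] 0.15939291627651492 -6.482232580653562
R [ 0.67374369 -0.11575217  0.044     ] [ 0.51340963 -0.0974971   0.044     ] 0.1613699435246895 -6.495523809505472
front [0.4572215  0.06853898 0.076     ] [ 0.43816664 -0.09111374  0.076     ] 0.1607858153627029 -96.80616629457464
```

Measured so far:
- **Unit:** x axis at -6.5° yaw, home tin at about (0.5965,-0.0268).
- **Drawer:** open about 65 mm, front panel middle at (0.448,-0.011), width 0.161 m against 0.158 m given.
- **Lids:** axis at (0.4905,-0.334), lid radius 56 mm against 55.5 mm given.

Next I'll convert waypoints into shares.

```bash
cat >> h.py <<'E'
def down(az): # tool z down, tool x at azimuth az deg
    a=np.radians(az); x=np.array([np.cos(a),np.sin(a),0]); z=np.array([0,0,-1.]); return R.from_matrix(np.c_[x,np.cross(z,x),z])
def plan(cmd_p,cmd_az,targets):
    r0=down(cmd_az)
    for p,az in targets:
        s=r0.inv().apply(np.array(p)-cmd_p)/.25; t=(r0.inv()*down(az)).as_rotvec()/np.pi
        print(np.round(s,4).tolist(),np.round(t,4).tolist())
E
python3 - <<'E'
from h import *
o=telemetry.get_obs(); M=R.from_rotvec(o["orientation"]).as_matrix(); print(M[:,0],np.degrees(np.arctan2(M[1,0],M[0,0])))
az=np.degrees(np.arctan2(M[1,0],M[0,0]))
plan([.255,.625,.219],az,[([.36,.45,.27],az),([.47,.2,.24],173.5),([.425,-.009,.2],173.5)])
E
```

```text
[-9.26158048e-01  3.77135613e-01  5.73478611e-06] 157.84363159827367
[-0.653, -0.4899, -0.204] [0.0, 0.0, 0.0]
[-1.4376, -1.2501, -0.084] [0.0, 0.0, -0.087]
[-1.5862, -2.0923, 0.076] [0.0, 0.0, -0.087]
```

>>> apply_moves --rows '[[[-0.3,-0.24,-0.12],[0,0,0]],[[-0.5,-0.4,-0.2],[0,0,-0.02]],[[-0.653,-0.49,-0.204],[0,0,-0.04]],[[-0.8,-0.65,-0.19],[0,0,-0.06]],[[-0.95,-0.85,-0.16],[0,0,-0.087]],[[-1,-1,-0.13],[0,0,-0.087]],[[-1,-1,-0.13],[0,0,-0.087]],[[-1,-1,-0.13],[0,0,-0.087]]]' --jaw -1

```text
clock: 1.3
tcp_pos: [0.3918, 0.3001, 0.2521]
orientation: [0.178, 3.136, 0.002]
contact_force: [0.3, 1.3, -0.1]
grip_width: -0.0004
gripper_force: 0.0
```

```bash
python3 - <<'E'
from h import *
o=telemetry.get_obs(); M=R.from_rotvec(o["orientation"]).as_matrix(); az=np.degrees(np.arctan2(M[1,0],M[0,0])); print(o["clock"],o["tcp_pos"],az,M[:,2],o["contact_force"],o["grip_width"])
az0=157.8436
c=np.array([.255,.625,.219])+down(az0).apply(np.array([-1,-1,-.13])*.25); az=az0+.087*180; print(c,az)
plan(c,az,[([.47,.2,.22],173.5),([.44,.05,.2],173.5),([.425,-.009,.17],173.5)])
E
```

```text
1.3 [0.39183923 0.30014124 0.25214342] 173.50979240454927 [ 5.01695854e-04  1.19627298e-03 -9.99999159e-01] [ 0.261602    1.2686852  -0.07827229] -0.0004084254330478471
[0.39225543 0.29917651 0.2515    ] 173.5036
[-0.3539, -0.359, 0.126] [0.0, 0.0, 0.0]
[-0.3025, -0.9687, 0.206] [0.0, 0.0, 0.0]
[-0.2696, -1.21, 0.326] [0.0, 0.0, 0.0]
```

>>> apply_moves --rows '[[[-0.2,-0.2,0.06],[0,0,0]],[[-0.33,-0.4,0.12],[0,0,0]],[[-0.33,-0.6,0.16],[0,0,0]],[[-0.32,-0.8,0.2],[0,0,0]],[[-0.28,-1,0.24],[0,0,0]],[[-0.28,-1,0.24],[0,0,0]]]'

```text
clock: 2.05
tcp_pos: [0.4321, 0.041, 0.1912]
orientation: [-0.183, -3.135, 0.001]
contact_force: [0.1, 0.0, -0.7]
grip_width: -0.0001
gripper_force: 0.0
```

```bash
python3 - <<'E'
from h import *
o=telemetry.get_obs(); M=R.from_rotvec(o["orientation"]).as_matrix(); az=np.degrees(np.arctan2(M[1,0],M[0,0])); print(o["clock"],o["tcp_pos"],az,M[:,2],o["contact_force"])
c=np.array([.39225543, 0.29917651, 0.2515])+down(173.5036).apply(np.array([-.28,-1,.24])*.25); print(c)
plan(c,173.5036,[([.425,-.009,.17],173.5036),([.425,-.009,.1],173.5036)])
E
```

```text
2.05 [0.43214033 0.04096337 0.19116806] 173.2997613378767 [-1.63094369e-03 -7.82626152e-04 -9.99998364e-01] [ 0.12374201  0.00209004 -0.67946433]
[0.43352076 0.04286191 0.1915    ]
[0.0104, -0.21, 0.086] [0.0, 0.0, 0.0]
[0.0104, -0.21, 0.366] [0.0, 0.0, 0.0]
```

>>> apply_moves --rows '[[[0.0104,-0.12,0.04],[0,0,0]],[[0.0104,-0.21,0.09],[0,0,0]],[[0.0104,-0.21,0.2],[0,0,0]],[[0.0104,-0.21,0.32],[0,0,0]],[[0.0104,-0.21,0.32],[0,0,0]],[[0.0104,-0.21,0.32],[0,0,0]]]'

```text
clock: 2.8
tcp_pos: [0.4258, -0.0077, 0.1125]
orientation: [0.175, 3.136, 0.0]
contact_force: [-0.4, -0.6, -0.4]
grip_width: 0.0
gripper_force: 0.0
```

```bash
python3 - <<'E'
from h import *
o=telemetry.get_obs(); M=R.from_rotvec(o["orientation"]).as_matrix(); az=np.degrees(np.arctan2(M[1,0],M[0,0])); print(o["clock"],o["tcp_pos"],az,M[:,2],o["contact_force"],o["joints"])
S,T=grab_frame("scene"),grab_frame("top")
def crop(f,x,y,w,h,k): return cv2.resize(f["frame"][y:y+h,x:x+w,::-1],None,fx=k,fy=k,interpolation=cv2.INTER_CUBIC)
cv2.imwrite("pics/c2.png",np.hstack([crop(T,120,120,120,130,4),crop(S,120,120,80,130,4)]))
E
```

```text
2.8 [ 0.42581123 -0.00772657  0.11250746] 173.60448156275427 [ 1.18878621e-03  2.48235927e-04 -9.99999263e-01] [-0.3752529  -0.63853112 -0.36536375] [-0.40881432  0.22531043  0.31851674  2.24466555 -0.11109648  0.68441394
  1.44747383]
```

View pics/c2.png

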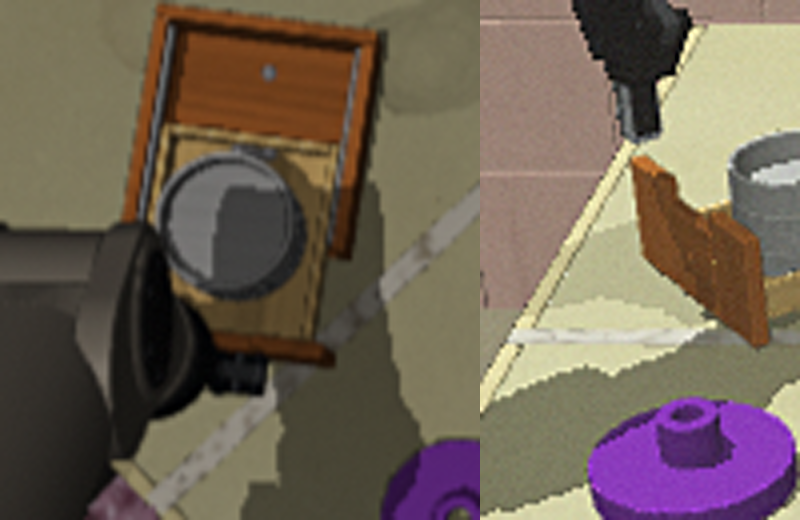

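The fingertips stand clear in front of the panel: gripper at crop (240,370), panel edge at (270,350). Next I'll go down and push.

>>> apply_moves --rows '[[[0,0,0.1],[0,0,0]],[[0,0,0.18],[0,0,0]],[[0,0,0.18],[0,0,0]],[[-0.03,0,0.18],[0,0,0]],[[-0.06,0,0.18],[0,0,0]],[[-0.1,0,0.18],[0,0,0]],[[-0.14,0,0.18],[0,0,0]],[[-0.18,0,0.18],[0,0,0]],[[-0.22,0,0.18],[0,0,0]],[[-0.22,0,0.18],[0,0,0]]]'

```text
clock: 4.15
tcp_pos: [0.48, -0.0152, 0.0666]
orientation: [0.178, 3.136, -0.0]
contact_force: [0.6, 0.2, -0.2]
grip_width: 0.0003
gripper_force: 0.0
```

>>> apply_moves --rows '[[[-0.02,0,0],[0,0,0]],[[-0.04,0,0],[0,0,0]],[[-0.06,0,0],[0,0,0]],[[-0.06,0,0],[0,0,0]]]'

```text
clock: 4.65
tcp_pos: [0.4949, -0.0168, 0.0668]
orientation: [0.178, 3.136, 0.0]
contact_force: [-0.0, 0.3, -0.1]
grip_width: 0.0001
gripper_force: 0.0
```

>>> apply_moves --rows '[[[-0.01,0,0],[0,0,0]],[[-0.02,0,0],[0,0,0]],[[-0.02,0,0],[0,0,0]]]'

```text
clock: 5.03
tcp_pos: [0.4994, -0.0174, 0.0667]
orientation: [0.178, 3.136, 0.0]
contact_force: [-0.6, 0.8, 0.7]
grip_width: 0.0001
gripper_force: 0.0
```

```bash
python3 - <<'E'
from h import *
S,T=grab_frame("scene"),grab_frame("top")
def crop(f,x,y,w,h,k): return cv2.resize(f["frame"][y:y+h,x:x+w,::-1],None,fx=k,fy=k,interpolation=cv2.INTER_CUBIC)
cv2.imwrite("pics/c3.png",np.hstack([crop(T,120,110,100,110,4),crop(S,150,120,100,110,4)]))
E
```

```text
(no output)
```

View pics/c3.png

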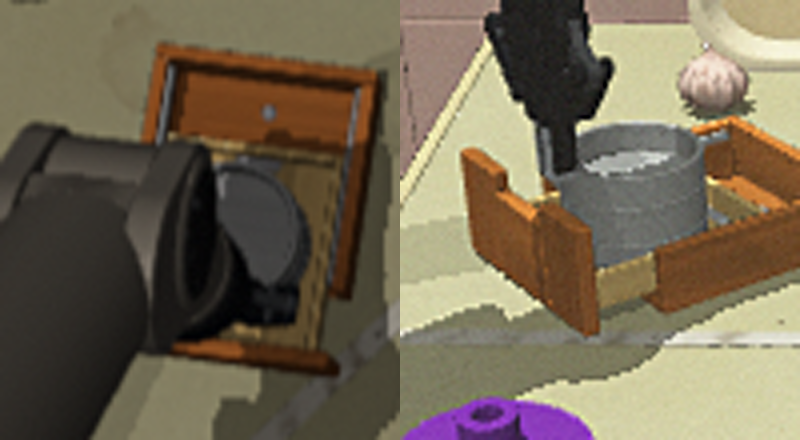

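```bash
python3 - <<'E'
from h import *
S,T=grab_frame("scene"),grab_frame("top"); o=telemetry.get_obs(); p=o["tcp_pos"]; print(o["clock"],p,o["contact_force"])
for dz in(0,-.025,.05): print(dz,proj(S,p+[0,0,dz]),proj(T,p+[0,0,dz]))
# current panel near end top outer corner and home estimate
print("panel corner T", onplane(T,204.5,202,.076),"S corners bottom/top",onplane(S,150+193/4,120+333/4,.002),onplane(S,150+178/4,120+220/4,.076), onplane(S,150+62/4,120+150/4,.076))
h=np.array([.5965,-.0268]);u=np.array([np.cos(np.radians(-6.5)),np.sin(np.radians(-6.5))]);v=np.array([-u[1],u[0]])
for op in(0,.02,.04,.06):
    for s in(1,-1):
        q=h-(.085+op)*u+s*.079*v; print(op,s,proj(S,[*q,.076]),proj(T,[*q,.076]))
E
```

```text
5.225 [ 0.49916202 -0.01737129  0.06673032] [ 0.4556896   0.08225597 -0.51287107]
0 (np.float64(190.0052984159103), np.float64(167.77782690221417)) (np.float64(176.67496583447627), np.float64(188.1546684693791))
-0.025 (np.float64(190.8688825657927), np.float64(176.60695393917584)) (np.float64(178.28914372994694), np.float64(189.3934746237562))
0.05 (np.float64(188.22413795110242), np.float64(149.56756676816315)) (np.float64(173.2539532927421), np.float64(185.52920110125743))
panel corner T [ 0.46184769 -0.09562326  0.076     ] S corners bottom/top [ 0.46954663 -0.08456946  0.002     ] [ 0.4718864  -0.07609999  0.076     ] [0.47945399 0.06400809 0.076     ]
0 1 (np.float64(179.3210635680923), np.float64(153.3348536651351)) (np.float64(147.42305008796896), np.float64(179.13492516856564))
0 -1 (np.float64(209.74751128170146), np.float64(173.52940774166925)) (np.float64(205.07152345713075), np.float64(186.80272595028552))
0.02 1 (np.float64(172.56899899709111), np.float64(155.2039526999208)) (np.float64(146.2014419354535), np.float64(186.38252613417598))
0.02 -1 (np.float64(202.58362446161016), np.float64(175.77958213693898)) (np.float64(203.96588717099195), np.float64(194.0898433921529))
0.04 1 (np.float64(165.7017034144932), np.float64(157.1049498556868)) (np.float64(144.97475636815057), np.float64(193.66025056960822))
0.04 -1 (np.float64(195.28476127466251), np.float64(178.07215256278468)) (np.float64(202.85564051683932), np.float64(201.40734722201069))
0.06 1 (np.float64(158.71620162714126), np.float64(159.03866872210716)) (np.float64(143.74296166497035), np.float64(200.96828667088977))
0.06 -1 (np.float64(187.84707076337793), np.float64(180.40832860363122)) (np.float64(201.74075459741817), np.float64(208.75542789823209))
```

The arm couldn't get low enough at that radius. The finger passed over the notch and came down between the panel and the tin, and it is now pushing the tin's wall. The drawer moved from about 65 to about 39 mm open, with no undue force. The tin is fixed in the drawer, so I'll keep pushing there.

>>> apply_moves --rows '[[[-0.03,0,0],[0,0,0]],[[-0.06,0,0],[0,0,0]],[[-0.09,0,0],[0,0,0]],[[-0.11,0,0],[0,0,0]],[[-0.13,0,0],[0,0,0]],[[-0.14,0,0],[0,0,0]],[[-0.14,0,0],[0,0,0]]]'

```text
clock: 6.1
tcp_pos: [0.5327, -0.0212, 0.0665]
orientation: [-0.178, -3.134, -0.0]
contact_force: [-4.8, 1.1, 3.3]
grip_width: -0.0002
gripper_force: 2.9
```

>>> apply_moves --rows '[[[-0.008,0,0],[0,0,0]],[[-0.016,0,0],[0,0,0]],[[-0.024,0,0],[0,0,0]],[[-0.024,0,0],[0,0,0]]]'

```text
clock: 6.6
tcp_pos: [0.5402, -0.022, 0.0667]
orientation: [0.178, 3.136, -0.0]
contact_force: [-1.7, 0.2, 0.2]
grip_width: 0.0001
gripper_force: 0.7
```

```bash
cat > loc.py <<'E'
from h import *
S=grab_frame("scene"); o=telemetry.get_obs(); print(o["clock"],o["tcp_pos"],o["contact_force"])
hsv=cv2.cvtColor(S["frame"],cv2.COLOR_RGB2HSV); m=cv2.inRange(hsv,(3,130,40),(14,255,255))[130:215,150:275]
x=np.where(m.any(0))[0]; j=x[:12]; print([(150+i,130+int(np.where(m[:,i])[0].min())) for i in j])
E
python3 loc.py
```

```text
6.65 [ 0.54019006 -0.02202249  0.06671057] [-1.46034985  1.02009759  0.14236646]
[(np.int64(179), 154), (np.int64(180), 153), (np.int64(181), 153), (np.int64(182), 153), (np.int64(183), 154), (np.int64(184), 155), (np.int64(185), 155), (np.int64(186), 156), (np.int64(187), 157), (np.int64(188), 157), (np.int64(189), 158), (np.int64(190), 160)]
```

>>> apply_moves --rows '[[[-0.008,0,0],[0,0,0]],[[-0.016,0,0],[0,0,0]],[[-0.016,0,0],[0,0,0]]]'

```text
clock: 7.02
tcp_pos: [0.5446, -0.0226, 0.0668]
orientation: [0.178, 3.135, -0.0]
contact_force: [0.8, -0.1, -0.1]
grip_width: 0.0
gripper_force: 0.1
```

>>> apply_moves --rows '[[[-0.008,0,0],[0,0,0]],[[-0.016,0,0],[0,0,0]],[[-0.016,0,0],[0,0,0]]]'

```text
clock: 7.4
tcp_pos: [0.545, -0.0227, 0.0664]
orientation: [-0.178, -3.131, -0.001]
contact_force: [-8.9, 1.4, 8.0]
grip_width: -0.0001
gripper_force: 6.3
```

```bash
python3 loc.py
```

```text
7.45 [ 0.54506421 -0.02261682  0.06641817] [-9.27501729  1.60974395  8.24498568]
[(np.int64(181), 154), (np.int64(182), 153), (np.int64(183), 153), (np.int64(184), 153), (np.int64(185), 154), (np.int64(186), 155), (np.int64(187), 155), (np.int64(188), 157), (np.int64(189), 157), (np.int64(190), 157), (np.int64(191), 158), (np.int64(192), 161)]
```

Solid stop at 9 N after the catch, so the drawer is home. I'll ease off, lift out and clear the view over the lids.

>>> apply_moves --rows '[[[0.018,0,0],[0,0,0]],[[0.018,0,-0.1],[0,0,0]],[[0.018,0,-0.25],[0,0,0]],[[0.018,0,-0.45],[0,0,0]],[[0.018,0,-0.6],[0,0,0]],[[0.06,0,-0.6],[0,0,0]],[[0.06,0,-0.6],[0,0,0]]]' --jaw 1

```text
clock: 8.32
tcp_pos: [0.5321, -0.0211, 0.2163]
orientation: [-0.178, -3.136, -0.0]
contact_force: [0.5, 0.8, -0.8]
grip_width: 0.0852
gripper_force: 0.0
```

```bash
python3 loc.py; python3 - <<'E'
from h import *
c=np.array([.43352076,.04286191,.1915])+down(173.5036).apply(np.array([.0104-.22-.06-.02-.14-.024-.016-.016+.06,-.21,.32+.18-.6])*.25); print(c)
o=telemetry.get_obs();M=R.from_rotvec(o["orientation"]).as_matrix();print(M[:,0],M[:,2])
plan(c,173.5036,[([.55,-.15,.22],173.5036),([.4905,-.334,.18],173.5036)])
E
```

```text
8.375 [ 0.53216417 -0.02115001  0.21583171] [-0.09404335  0.09464129  0.25769735]
[(np.int64(181), 153), (np.int64(182), 153), (np.int64(183), 153), (np.int64(184), 153), (np.int64(185), 154), (np.int64(186), 155), (np.int64(187), 155), (np.int64(188), 156), (np.int64(189), 156), (np.int64(190), 157), (np.int64(191), 158), (np.int64(192), 161)]
[ 0.53329767 -0.02133917  0.2165    ]
[-0.99358187  0.11311063  0.00102665] [-1.03078345e-03  2.19108483e-05 -9.99999469e-01]
[-0.1246, -0.5038, -0.014] [0.0, 0.0, 0.0]
[0.0286, -1.262, 0.146] [0.0, 0.0, 0.0]
```

>>> apply_moves --rows '[[[-0.03,-0.2,0],[0,0,0]],[[-0.03,-0.4,0],[0,0,0]],[[-0.02,-0.6,0],[0,0,0]],[[0,-0.8,0],[0,0,0]],[[0.02,-1,0],[0,0,0]],[[0.02,-1,0],[0,0,0]]]'

```text
clock: 9.12
tcp_pos: [0.4971, -0.2739, 0.2156]
orientation: [-0.19, -3.134, 0.003]
contact_force: [-0.4, 0.4, -0.3]
grip_width: 0.0858
gripper_force: 0.0
```

```bash
python3 - <<'E'
from h import *
S,T=grab_frame("scene"),grab_frame("top"); o=telemetry.get_obs(); print(o["clock"],o["tcp_pos"])
def crop(f,x,y,w,h,k): return cv2.resize(f["frame"][y:y+h,x:x+w,::-1],None,fx=k,fy=k,interpolation=cv2.INTER_CUBIC)
cv2.imwrite("pics/c4.png",np.vstack([np.hstack([crop(T,140,110,100,75,4),crop(S,165,125,100,75,4)]),np.hstack([crop(T,240,150,100,75,4),crop(S,225,185,100,75,4)])]))
c=np.array([ 0.53329767,-0.02133917,0.2165])+down(173.5036).apply(np.array([.02,-1,0])*.25); print(c)
plan(c,173.5036,[([.4905,-.334,z],173.5036) for z in(.18,.12,.077)])
E
```

```text
9.225 [ 0.49917002 -0.26896545  0.21547758]
[ 0.50004458 -0.26916821  0.2165    ]
[0.0086, -0.262, 0.146] [0.0, 0.0, 0.0]
[0.0086, -0.262, 0.386] [0.0, 0.0, 0.0]
[0.0086, -0.262, 0.558] [0.0, 0.0, 0.0]
```

View pics/c4.png

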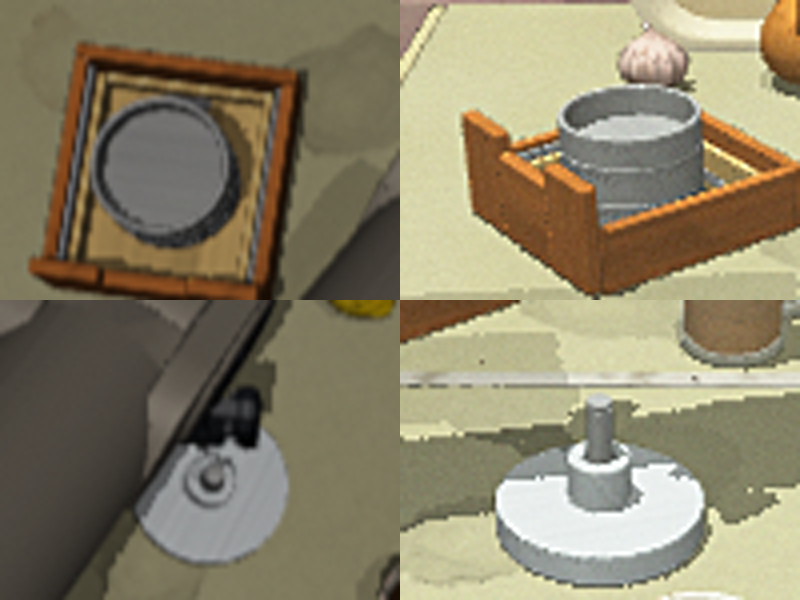

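The drawer is fully shut: the panel sits flush with the unit at crop (100,280). The tin rim spans T crop 92–230 × 97–237 and S crop 557–705 with its top at 85. The lids are undisturbed, with the stem at (213,475).

```bash
python3 - <<'E'
from h import *
from scipy.optimize import least_squares
S,T=grab_frame("scene"),grab_frame("top")
a=np.linspace(0,2*np.pi,181); C=np.c_[np.cos(a),np.sin(a),0*a]*.048
def ext(f,c):
    q=np.array([proj(f,p) for p in C+[c[0],c[1],.08]]); return [q[:,0].min(),q[:,0].max(),q[:,1].min(),q[:,1].max()]
k=lambda v:(v+.5)/4-.5
s=[165+k(157),165+k(305),125+k(85)]; t=[140+k(92),140+k(230),110+k(97),110+k(237)]
for n,r in(("S",lambda c:np.subtract(ext(S,c)[:3],s)),("T",lambda c:np.subtract(ext(T,c),t)),("both",lambda c:np.r_[np.subtract(ext(S,c)[:3],s),np.subtract(ext(T,c),t)])):
    q=least_squares(r,[.6,-.027]); print(n,q.x,q.fun.round(2))
# unit walls again from T crop (140,110)
w=lambda x,y:onplane(T,140+k(x),110+k(y),.044)
A,B=w(80,44),w(302,72); print("back corners",A,B,np.linalg.norm(A-B),(A+B)[:2]/2-.087*np.array([.9936,-.1132]))
E
```

```text
S [ 0.5988753  -0.02577859] [ 0.32 -0.32  0.06]
T [ 0.59869614 -0.02405349] [-0.38  0.38  0.21 -0.2 ]
both [ 0.59913902 -0.02449674] [ 0.11 -0.56 -0.09 -0.21  0.55  0.05 -0.36]
back corners [0.69362049 0.04355402 0.044     ] [ 0.6762395  -0.11390827  0.044     ] 0.1584186615091435 [ 0.5984868  -0.02532872]
```

>>> apply_moves --rows '[[[0.0086,-0.15,0],[0,0,0]],[[0.0086,-0.262,0.14],[0,0,0]],[[0.0086,-0.262,0.3],[0,0,0]],[[0.0086,-0.262,0.42],[0,0,0]],[[0.0086,-0.262,0.5],[0,0,0]],[[0.0086,-0.262,0.555],[0,0,0]],[[0.0086,-0.262,0.555],[0,0,0]],[[0.0086,-0.262,0.555],[0,0,0]]]'

```text
clock: 10.32
tcp_pos: [0.4907, -0.3339, 0.0787]
orientation: [0.177, 3.135, -0.001]
contact_force: [0.5, -0.2, 0.1]
grip_width: 0.0852
gripper_force: 0.0
```

>>> apply_moves --rows '[[[0,0,0],[0,0,0]],[[0,0,0],[0,0,0]],[[0,0,0],[0,0,0]],[[0,0,0],[0,0,0]],[[0,0,0],[0,0,0]],[[0,0,0],[0,0,0]]]' --jaw -1 --newtons 70

```text
clock: 11.08
tcp_pos: [0.49, -0.3339, 0.0779]
orientation: [-0.178, -3.136, -0.0]
contact_force: [-0.2, -0.7, 0.4]
grip_width: 0.0004
gripper_force: 0.0
```

>>> apply_moves --rows '[[[0,0,-0.02],[0,0,0]],[[0,0,-0.06],[0,0,0]],[[0,0,-0.15],[0,0,0]],[[0,0,-0.27],[0,0,0]],[[0,0,-0.4],[0,0,0]],[[0,0,-0.48],[0,0,0]],[[0,0,-0.48],[0,0,0]]]'

```text
clock: 11.95
tcp_pos: [0.491, -0.3347, 0.2001]
orientation: [0.178, 3.133, -0.002]
contact_force: [-0.5, 0.3, 0.5]
grip_width: 0.0001
gripper_force: 0.0
```

```bash
python3 - <<'E'
from h import *
S,T=grab_frame("scene"),grab_frame("top"); o=telemetry.get_obs(); print(o["clock"],o["tcp_pos"],o["contact_force"],o["grip_width"],o["gripper_force"])
c=np.array([0.50004458,-0.26916821,.2165])+down(173.5036).apply(np.array([.0086,-.262,.555-.48])*.25); print(c)
plan(c,173.5036,[([.5,-.25,.2],173.5),([.5987,-.0252,.2],173.5)])
cv2.imwrite("pics/c5.png",S["frame"][100:300,100:400,::-1].repeat(2,0).repeat(2,1))
E
```

```text
12.05 [ 0.48980754 -0.33361931  0.1976501 ] [-0.03909874  0.00920689 -0.31341007] -0.00011447627181433858 0.0
[ 0.49049766 -0.33400438  0.19775   ]
[0.0003, 0.3382, -0.009] [0.0, 0.0, 0.0]
[-0.2903, 1.2763, -0.009] [0.0, 0.0, 0.0]
```

View pics/c5.png

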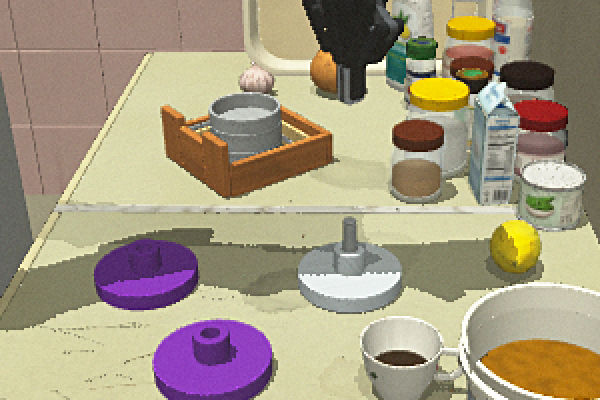

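```bash
python3 - <<'E'
from h import *
S=grab_frame("scene"); o=telemetry.get_obs(); p=o["tcp_pos"]; print(o["clock"],p)
for z in(.16,.17,.18,.19,.2,.21,.22): print(z,proj(S,[p[0],p[1],z]))
for dx in(-.02,.02): print(dx,proj(S,[p[0]+dx,p[1],.172]))
v=S["frame"][135:165,270:284]; g=v.mean(2).astype(int)
for i in range(0,30,1): print(135+i,g[i])
E
```

```text
12.1 [ 0.48953721 -0.33343882  0.19713725]
0.16 (np.float64(274.4898746637395), np.float64(174.50215670043278))
0.17 (np.float64(274.48469988311047), np.float64(169.93474560357524))
0.18 (np.float64(274.47947029630495), np.float64(165.3189609897269))
0.19 (np.float64(274.47418502800815), np.float64(160.65403028076742))
0.2 (np.float64(274.468843184166), np.float64(155.9391643586297))
0.21 (np.float64(274.4634438514807), np.float64(151.17355712029314))
0.22 (np.float64(274.45798609689035), np.float64(146.35638501833154))
-0.02 (np.float64(267.13876777354386), np.float64(172.1195849296648))
0.02 (np.float64(281.63825872171697), np.float64(165.99180174946503))
135 [ 58 103  64  68  32  35  34  36  34  32  33  15 211 200]
136 [ 51 107 114 116  40  33  36  31  32  37  30  10 185 173]
137 [ 41 100 110 126  37  36  34  41  34  41  32  13 167 164]
138 [ 33 102 114 122  36  31  38  38  36  39  35  16 216 208]
139 [ 32 101 111 124  40  32  34  40  39  36  29   7 219 210]
140 [ 31 100 109 121  35  37  40  40  35  39  30   5 219 211]
141 [ 41 103 105 118  37  32  38  38  41  33  33   9 220 205]

[... 725 characters left out ...]
0 204 202 203 204]
154 [208 210 208 205 207 206 207 207 207 206 201 203 205 204]
155 [203 208 204 203 206 202 209 203 201 205 205 205 203 200]
156 [207 200 204 206 201 201 201 204 202 205 199 202 204 198]
157 [203 202 202 204 201 204 201 204 201 205 205 203 203 209]
158 [204 201 204 202 204 202 201 200 203 201 201 203 201 198]
159 [204 203 203 205 200 200 204 204 203 203 203 204 205 202]
160 [203 203 205 200 200 203 201 205 204 200 207 202 202 204]
161 [198 203 199 200 208 202 202 204 199 201 201 200 201 200]
162 [203 203 202 202 200 207 204 202 206 200 200 204 204 204]
163 [204 200 204 202 202 203 204 202 205 200 203 201 202 200]
164 [204 204 205 200 204 206 202 202 204 202 200 205 202 201]
```

The fingers shut on nothing. The scene view puts the fingertips at row 152, which is z≈0.207 for a reported TCP of 0.197, so the real tips sit about 35 mm higher than reported minus 25 mm. That also explains passing over the notch. I'll open, go down to an intermediate height that is safe either way, and check the tips against the stem.

>>> apply_moves --rows '[[[0,0,0],[0,0,0]],[[0,0,0],[0,0,0]],[[0,0,0],[0,0,0]],[[0,0,0.2],[0,0,0]],[[0,0,0.4],[0,0,0]],[[0,0,0.5],[0,0,0]],[[0,0,0.55],[0,0,0]],[[0,0,0.55],[0,0,0]]]' --jaw 1

```text
clock: 13.1
tcp_pos: [0.4899, -0.3339, 0.0601]
orientation: [-0.178, -3.136, -0.0]
contact_force: [-1.1, -0.5, 0.7]
grip_width: 0.0857
gripper_force: 0.0
```

```bash
python3 - <<'E'
from h import *
S=grab_frame("scene"); o=telemetry.get_obs(); p=o["tcp_pos"]; print(o["clock"],p,o["joints"],o["orientation"])
cv2.imwrite("pics/c6.png",cv2.resize(S["frame"][140:260,215:335,::-1],None,fx=5,fy=5,interpolation=cv2.INTER_CUBIC))
for y in(-.0425,0,.0425):
  for z in(-.025,0,.01): print(y,z,(np.array(proj(S,p+[0,y,z]))-[215,140])*5)
E
```

```text
13.15 [ 0.49042899 -0.33429098  0.06104169] [ 0.1945868   0.56660901  0.39820371  1.90151913 -0.31587083  0.73400504
  2.23074883] [ 1.78272543e-01  3.13581354e+00 -6.85652529e-04]
-0.0425 -0.025 [373.53871091 476.94813653]
-0.0425 0 [374.45184158 425.23556338]
-0.0425 0.01 [374.8236878  404.17710428]
0 -0.025 [300.67393707 436.91896394]
0 0 [300.65292213 386.21665975]
0 0.01 [300.64436885 365.58033984]
0.0425 -0.025 [231.89117203 399.13229381]
0.0425 0 [231.03837579 349.41011441]
0.0425 0.01 [230.69144991 329.18264338]
```

View pics/c6.png

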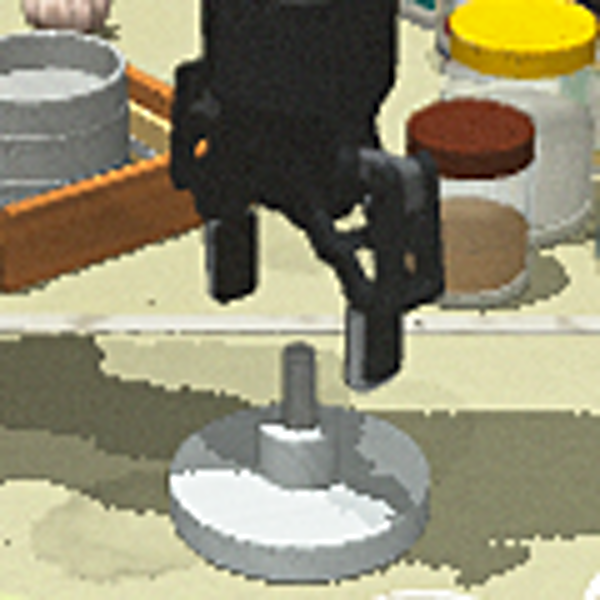

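The open tips are at (375,385) and (228,300). They straddle the stem top at (298,345) and stand at z≈0.082, which confirms the 35 mm tool offset, with the lateral alignment good. I'll go 20 mm lower and close.

>>> apply_moves --rows '[[[0,0,0.04],[0,0,0]],[[0,0,0.08],[0,0,0]],[[0,0,0.08],[0,0,0]],[[0,0,0.08],[0,0,0]]]'

```text
clock: 13.65
tcp_pos: [0.49, -0.3339, 0.0405]
orientation: [-0.178, -3.137, 0.0]
contact_force: [0.6, -0.1, 0.3]
grip_width: 0.0852
gripper_force: 0.0
```

>>> apply_moves --rows '[[[0,0,0],[0,0,0]],[[0,0,0],[0,0,0]],[[0,0,0],[0,0,0]],[[0,0,0],[0,0,0]],[[0,0,0],[0,0,0]],[[0,0,0],[0,0,0]]]' --jaw -1 --newtons 70

```text
clock: 14.4
tcp_pos: [0.49, -0.3337, 0.0404]
orientation: [-0.178, -3.136, -0.0]
contact_force: [0.8, 1.2, 0.1]
grip_width: 0.012
gripper_force: 68.2
```

>>> apply_moves --rows '[[[0,0,-0.02],[0,0,0]],[[0,0,-0.06],[0,0,0]],[[0,0,-0.14],[0,0,0]],[[0,0,-0.24],[0,0,0]],[[0,0,-0.36],[0,0,0]],[[0,0,-0.46],[0,0,0]],[[0,0,-0.52],[0,0,0]],[[0,0,-0.52],[0,0,0]]]'

```text
clock: 15.4
tcp_pos: [0.4906, -0.3343, 0.1719]
orientation: [0.178, 3.134, -0.001]
contact_force: [0.8, -0.3, -3.1]
grip_width: 0.0119
gripper_force: 68.3
```

```bash
python3 - <<'E'
from h import *
o=telemetry.get_obs(); print(o["tcp_pos"],o["contact_force"],o["grip_width"],o["gripper_force"])
c=np.array([0.49049766,-0.33400438,.19775])+down(173.5036).apply(np.array([0,0,.55+.08-.52])*.25); print(c)
plan(c,173.5036,[([.55,-.18,c[2]],173.5036),([.585,-.1,c[2]],173.5036),([.5987,-.0252,c[2]],173.5036)])
E
```

```text
[ 0.49061332 -0.33433024  0.17191943] [ 0.77035282 -0.25436718 -3.14642786] 0.011853951377070711 68.25395688414574
[ 0.49049766 -0.33400438  0.17025   ]
[-0.1668, 0.639, 0.0] [0.0, 0.0, 0.0]
[-0.2697, 0.9728, 0.0] [0.0, 0.0, 0.0]
[-0.2903, 1.2763, 0.0] [0.0, 0.0, 0.0]
```

>>> apply_moves --rows '[[[-0.02,0.08,0],[0,0,0]],[[-0.06,0.22,0],[0,0,0]],[[-0.1,0.38,0],[0,0,0]],[[-0.15,0.55,0],[0,0,0]],[[-0.19,0.71,0],[0,0,0]],[[-0.23,0.86,0],[0,0,0]],[[-0.26,0.96,0],[0,0,0]],[[-0.2697,1,0],[0,0,0]]]'

```text
clock: 16.4
tcp_pos: [0.5852, -0.091, 0.1692]
orientation: [-0.174, -3.135, -0.001]
contact_force: [-0.3, 0.6, -2.7]
grip_width: 0.0114
gripper_force: 68.4
```

>>> apply_moves --rows '[[[-0.005,0.1,0],[0,0,0]],[[-0.015,0.19,0],[0,0,0]],[[-0.02,0.25,0],[0,0,0]],[[-0.0206,0.2763,0],[0,0,0]],[[-0.0206,0.2763,0],[0,0,0]],[[-0.0206,0.2763,0],[0,0,0]]]'

```text
clock: 17.15
tcp_pos: [0.598, -0.0264, 0.1705]
orientation: [-0.181, -3.136, 0.001]
contact_force: [1.1, -0.6, -3.0]
grip_width: 0.012
gripper_force: 68.5
```

```bash
python3 - <<'E'
from h import *
S,T=grab_frame("scene"),grab_frame("top"); o=telemetry.get_obs(); p=o["tcp_pos"]; print(o["clock"],p,o["contact_force"],o["grip_width"])
cr=lambda f,x,y:cv2.resize(f["frame"][y:y+120,x:x+80,::-1],None,fx=5,fy=5,interpolation=cv2.INTER_CUBIC)
cv2.imwrite("pics/c7.png",np.hstack([cr(S,180,85),cr(T,150,110)]))
a=np.linspace(0,2*np.pi,181); C=np.c_[np.cos(a),np.sin(a),0*a]
for r,z in((.048,.08),(.0555,.1305+.012+.005-.012),(.0555,.1305+.02)):
    for f,b in((S,(180,85)),(T,(150,110))):
        x,y=(p[:2] if r>.05 else (.5987,-.0252)); q=(np.array([proj(f,v) for v in C*r+[x,y,z]])-b)*5+2; print(r,z,q.min(0),q.max(0))
E
```

```text
17.25 [ 0.59810754 -0.02615574  0.17050856] [ 0.38567669 -0.61722561 -3.0068123 ] 0.011773401451104892
0.048 0.08 [122.04963934 306.48286004] [303.80796049 378.38577455]
0.048 0.08 [ 65.33475027 122.4320641 ] [241.62130222 295.38385251]
0.0555 0.1355 [ 99.62299854 206.12452981] [314.71776317 283.11001347]
0.0555 0.1355 [30.56601536 83.14982534] [243.44253216 291.7476516 ]
0.0555 0.1505 [ 97.31271148 179.49616328] [313.72201261 254.66144699]
0.0555 0.1505 [24.08050012 75.43812281] [239.53653362 286.48671588]
```

View pics/c7.png

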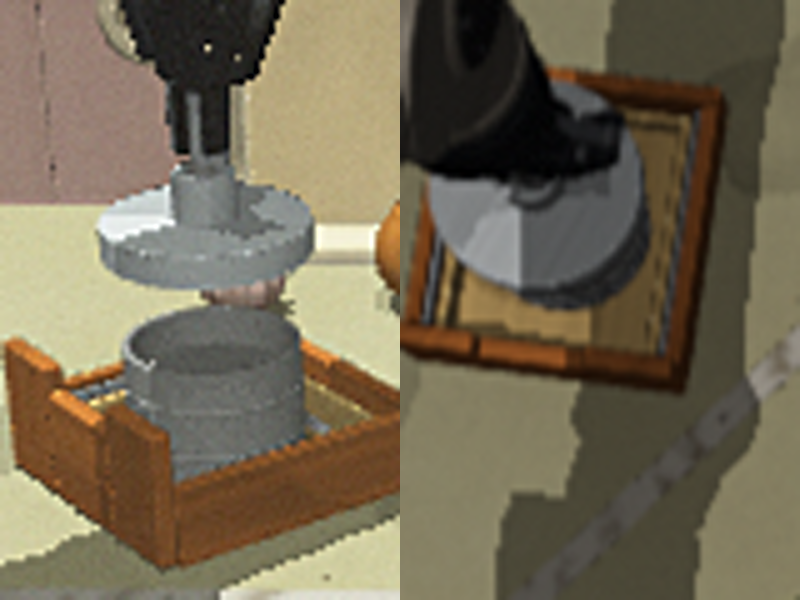

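The lid sits level and centred over the tin: S lid edges 98–314 against 97–314 predicted, rim 122–305 against 122–304. The lids are nested and the drawer is flush. Lowering now.

>>> apply_moves --rows '[[[-0.002,0.0035,0.03],[0,0,0]],[[-0.002,0.0035,0.08],[0,0,0]],[[-0.002,0.0035,0.12],[0,0,0]],[[-0.002,0.0035,0.16],[0,0,0]],[[-0.002,0.0035,0.18],[0,0,0]],[[-0.002,0.0035,0.18],[0,0,0]],[[-0.002,0.0035,0.18],[0,0,0]]]'

```text
clock: 18.12
tcp_pos: [0.5992, -0.0243, 0.1258]
orientation: [0.178, 3.136, 0.0]
contact_force: [-0.4, -0.1, -3.2]
grip_width: 0.0116
gripper_force: 68.4
```

>>> apply_moves --rows '[[[0,0,0.008],[0,0,0]],[[0,0,0.016],[0,0,0]],[[0,0,0.024],[0,0,0]],[[0,0,0.032],[0,0,0]],[[0,0,0.04],[0,0,0]],[[0,0,0.04],[0,0,0]]]'

```text
clock: 18.88
tcp_pos: [0.5987, -0.0242, 0.1152]
orientation: [-0.178, -3.136, 0.0]
contact_force: [-0.2, 0.1, -2.0]
grip_width: 0.0117
gripper_force: 68.5
```

>>> apply_moves --rows '[[[0,0,0.006],[0,0,0]],[[0,0,0.012],[0,0,0]],[[0,0,0.018],[0,0,0]],[[0,0,0.022],[0,0,0]],[[0,0,0.022],[0,0,0]]]'

```text
clock: 19.5
tcp_pos: [0.5988, -0.0243, 0.1098]
orientation: [-0.178, -3.136, -0.0]
contact_force: [-0.2, 0.4, -3.3]
grip_width: 0.0118
gripper_force: 68.5
```

>>> apply_moves --rows '[[[0,0,0.004],[0,0,0]],[[0,0,0.008],[0,0,0]],[[0,0,0.008],[0,0,0]]]'

```text
clock: 19.88
tcp_pos: [0.5991, -0.024, 0.1083]
orientation: [0.178, 3.136, 0.001]
contact_force: [-0.7, 0.2, 0.9]
grip_width: 0.0115
gripper_force: 68.9
```

>>> apply_moves --rows '[[[0,0,0.003],[0,0,0]],[[0,0,0.003],[0,0,0]]]'

```text
clock: 20.12
tcp_pos: [0.5991, -0.024, 0.1082]
orientation: [0.178, 3.136, 0.001]
contact_force: [-4.0, 1.5, 8.3]
grip_width: 0.0119
gripper_force: 69.9
```

Seated, with 8 N upward. I'll release the stem.

>>> apply_moves --rows '[[[0,0,-0.003],[0,0,0]],[[0,0,-0.003],[0,0,0]],[[0,0,-0.003],[0,0,0]],[[0,0,-0.003],[0,0,0]],[[0,0,-0.003],[0,0,0]],[[0,0,-0.003],[0,0,0]]]' --jaw 1

```text
clock: 20.88
tcp_pos: [0.5988, -0.0243, 0.1079]
orientation: [-0.178, -3.136, -0.0]
contact_force: [-0.9, -0.1, -0.5]
grip_width: 0.0854
gripper_force: 0.0
```

```bash
python3 - <<'E'
from h import *
S=grab_frame("scene"); o=telemetry.get_obs(); p=o["tcp_pos"]; print(o["clock"],p,o["contact_force"],o["grip_width"])
cv2.imwrite("pics/c8.png",cv2.resize(S["frame"][100:220,170:290,::-1],None,fx=5,fy=5,interpolation=cv2.INTER_CUBIC))
a=np.linspace(0,2*np.pi,181); C=np.c_[np.cos(a),np.sin(a),0*a]*.0555
for z in(.073,.088):
    q=(np.array([proj(S,v) for v in C+[.5987,-.0252,z]])-(170,100))*5+2; print(z,q.min(0),q.max(0))
for z in(.114,.148): print(z,(np.array(proj(S,[.5987,-.0252,z]))-(170,100))*5+2)
E
```

```text
20.925 [ 0.5988465  -0.02424376  0.10791188] [-0.04573614  0.06131365  0.59960826] 0.08527258783817425
0.073 [158.78174567 238.07583859] [368.40431124 322.00041456]
0.088 [156.58470408 212.70446318] [367.4542082  295.00509776]
0.114 [259.51413775 206.10635157]
0.148 [255.816113   144.38594634]
```

View pics/c8.png

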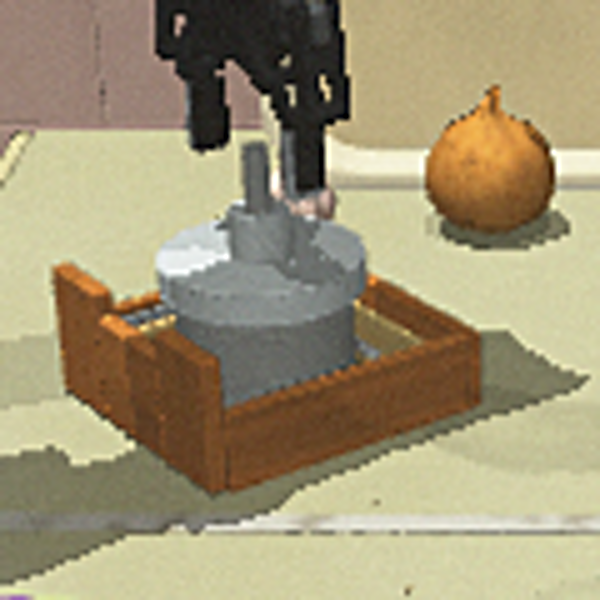

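The lids are seated: skirt edges at 156–367, bottom near 320, stem top at (256,143), all as predicted. The drawer is flush and the fingers are open and clear. I'll lower to the collar and grip it.

>>> apply_moves --rows '[[[0,0,0.04],[0,0,0]],[[0,0,0.08],[0,0,0]],[[0,0,0.104],[0,0,0]],[[0,0,0.104],[0,0,0]],[[0,0,0.104],[0,0,0]]]'

```text
clock: 21.55
tcp_pos: [0.599, -0.0244, 0.082]
orientation: [0.178, 3.136, -0.0]
contact_force: [0.1, 0.0, -0.2]
grip_width: 0.0853
gripper_force: 0.0
```

>>> apply_moves --rows '[[[0,0,0],[0,0,0]],[[0,0,0],[0,0,0]],[[0,0,0],[0,0,0]],[[0,0,0],[0,0,0]],[[0,0,0],[0,0,0]]]' --jaw -1 --newtons 50

```text
clock: 22.18
tcp_pos: [0.599, -0.0243, 0.0825]
orientation: [0.178, 3.136, 0.0]
contact_force: [-1.1, 0.6, 5.9]
grip_width: 0.0324
gripper_force: 49.4
```

>>> apply_moves --rows '[[[0,0,-0.01],[0,0,0]],[[0,0,-0.025],[0,0,0]],[[0,0,-0.045],[0,0,0]],[[0,0,-0.06],[0,0,0]],[[0,0,-0.06],[0,0,0]]]'

```text
clock: 22.8
tcp_pos: [0.5991, -0.0242, 0.0974]
orientation: [0.178, 3.136, 0.0]
contact_force: [0.3, 0.4, -1.2]
grip_width: 0.0328
gripper_force: 49.6
```

Only the outer lid's weight (about 1.3 N) is on the gripper, so I'll keep lifting.

>>> apply_moves --rows '[[[0,0,-0.03],[0,0,0]],[[0,0,-0.07],[0,0,0]],[[0,0,-0.12],[0,0,0]],[[0,0,-0.17],[0,0,0]],[[0,0,-0.22],[0,0,0]],[[0,0,-0.28],[0,0,0]],[[0,0,-0.33],[0,0,0]],[[0,0,-0.36],[0,0,0]],[[0,0,-0.36],[0,0,0]],[[0,0,-0.36],[0,0,0]]]'

```text
clock: 24.05
tcp_pos: [0.5985, -0.0242, 0.1865]
orientation: [-0.178, -3.136, 0.0]
contact_force: [-1.1, 0.3, -1.1]
grip_width: 0.0325
gripper_force: 49.7
```

```bash
python3 - <<'E'
from h import *
S=grab_frame("scene"); o=telemetry.get_obs(); p=o["tcp_pos"]; print(o["clock"],p,o["contact_force"],o["grip_width"],o["gripper_force"],proj(S,[.5987,-.0252,.148]))
cv2.imwrite("pics/c9.png",cv2.resize(S["frame"][70:190,170:290,::-1],None,fx=5,fy=5,interpolation=cv2.INTER_CUBIC))
E
```

```text
24.1 [ 0.59843211 -0.02420322  0.18633673] [-0.51842078  0.29322088 -1.49753658] 0.03276680752479201 49.68510389328003 (np.float64(220.76322259999935), np.float64(128.4771892685743))
```

View pics/c9.png

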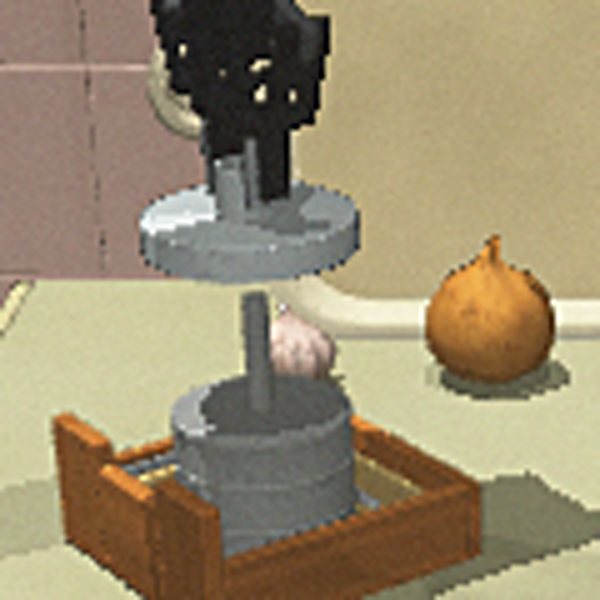

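The outer lid is held level at crop (250,230). The stem is free with its top at (256,293), against (254,292) predicted for a seated lid. The drawer is flush and the plate is about 109 mm above the flange. I'll hand in now.

```bash
python3 -c "
from bench import job
print(job.hand_in())"
```

```text
the job is handed in; nothing more can be done
None
```

The job is handed in but the judge returned no verdict; by my last camera and force readings the drawer is home, the inner lid is seated on the tin, and the outer lid is held level by its collar about 109 mm above the flange.

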